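Snap the cover plate onto the bench colorimeter

TASK

The small colorimeter on the lab bench stands open: pick up its black cover plate by the orange turret, set it with its four holes over the four white snap standoffs, and press it down evenly and gently until all four have clicked through and it sits fully home, then let go. Keep the plate close to level while it is on the standoffs, do not force it, and leave the jar, the mortar and the petri dish alone.

Things in the scene. Friction and masses are not known exactly. Their poses are not given: they have to be found in the camera images.
- cover_plate: Loose black cover plate, 130 x 100 x 4 mm (long side along its x), 0.08 to 0.16 kg, lying flat on the bench, turret up. Origin: centre of its underside; z up. Four square through holes, 11 x 11 mm, at x = +-50, y = +-36 mm. It is the same after half a turn: either way round fits.
- turret_top (a point): Centre of the flat top (with a black square on it) of the solid orange turret in the middle of the cover plate: 30 x 30 mm, sides parallel to the plate's, from 4 mm to 44 mm above the plate's underside (this point is at 44 mm). Grip it by its sides; it may also be pressed on its top.
- hole0 (a point): Centre of the cover plate's hole at x = -50, y = -36 mm of the plate's frame, level with its underside.
- hole1 (a point): Centre of the cover plate's hole at x = -50, y = +36 mm of the plate's frame, level with its underside.
- hole2 (a point): Centre of the cover plate's hole at x = +50, y = -36 mm of the plate's frame, level with its underside.
- hole3 (a point): Centre of the cover plate's hole at x = +50, y = +36 mm of the plate's frame, level with its underside.
- colorimeter: Open-topped light-grey colorimeter housing, fixed to the bench, 166 x 136 mm (long side along its x), walls 6 mm thick, rim 42 mm high. Origin: centre of its underside, on the bench; z up. Inside, a green frame carries four white snap standoffs at x = +-50, y = +-36 mm. The frame is rigid but was set by hand on levelling screws anywhere over 11 mm of height; this is not measured.
- prong0b (a joint): Squeeze (m) of the +x prong of the standoff at x = -50, y = -36 mm: 0 free or clicked, about 0.002 while the plate squeezes past it. Each standoff has a flat round shoulder, 17 mm across, 40 to 51 mm above the bench (all four alike). Above it stands a guide blade, 4 mm in x, 8 mm in y, 20 mm tall (the hole has 1.5 mm play in y), between two sprung prongs.
- prong1b (a joint): The same for the standoff at x = -50, y = +36 mm. The prongs stand at the +x and -x sides of each blade: tips 22 mm above the shoulder, 7 mm wide over both, widening downwards to 15 mm at 6 mm above the shoulder, ending in barbs that catch over the plate's top. Laid on loosely, the plate's underside stops about 14 mm above the shoulders.
- prong2b (a joint): The same for the standoff at x = +50, y = -36 mm. Feel: pushing down squeezes the prongs in, rising to about 2 to 4 N a standoff (8 to 16 N for all four at once) in the first 8 to 9 mm; then an easier stretch of 4 mm; then they snap out over the plate, which meets the rigid shoulders about 14 mm below the first touch, and the force shoots up.
- prong3b (a joint): The same for the standoff at x = +50, y = +36 mm. A corner that has not clicked stands 2 mm or more too high. Harmful: more than 30 N between plate and colorimeter (thin plate, brittle standoffs), or tilting the plate more than about 6 degrees on the standoffs (one corner pressed right home by itself exceeds that).
- jar: Bystander: glass jar with yellow lid, 68 mm across, 115 mm high; origin centre of its underside.
- mortar: Bystander: white mortar, 96 mm across, 48 mm high, with its pestle lying in it and sticking up to 85 mm; origin centre of its underside.
- petri_dish: Bystander: clear petri dish, 90 mm across, 14 mm high; origin centre of its underside.
Things that resemble listed ones, but are neither listed nor needed, are in the scene too. What is meant by the cover_plate is not pink or purple, and is the smaller of those in its own colour.

How it is judged:
By the outcome, as a careful person would: the job done as asked, in the order asked, and still so for the second after the job is handed in, with the robot touching nothing.
It also fails if it takes over 54 s, if anything falls off the work surface, if the arm or the gripper's body presses on something with over 40 N, if the wrist force passes 120 N, or if a joint passes its speed limit or range.

ROBOT

A 6-joint arm with a two-finger parallel gripper is mounted at the origin on the work surface. World frame = base frame: x ahead of the robot, y to its left, z up, the work surface at z = 0. Lengths are in mm, angles in rad, forces in N, time in s.
With the tool pointing down it reaches from about 350 to 975 mm from the base axis. Payload 7.1 kg.
Tool frame: the origin (TCP) lies at the very end of the fingers, on their centre line; the grasp point (between the pads) lies 19 mm behind it (tcp_to_grasp is the distance from the TCP to the grasp point, in mm); y points along the fingers, x is the direction in which the jaws open and shut, and the axes are right-handed (so a half turn about y gives the same grasp; the last joint's range is limited). The gripper opens to 88 mm and grips with 3 to 60 N. Pads are 20 mm wide; open, the fingers measure 115 mm over their backs; the gripper's body (75 mm by 178 mm) begins 61 mm behind the grasp point.
Start: joints at [1.183, 0.423, 1.63, -0, 1.089, -0.019], TCP at [225.278, 582.97, 222.675] pointing down, gripper open.
Joint ranges: [-3, 3], [-0.9, 2.11], [0.09, 2.58], [-1.31, 4.45], [0.11, 2.69], [-2.54, 2.54]. Speed limits (rad/s): [2.39, 2.39, 3.01, 3.14, 3.14, 3.14].

INTERFACE

Orientations are given as a unit quaternion [x, y, z, w].
In Python, from cell import * gives the robot as it stands.
- The arm moves only by the tool play_rows, never from a script. Its argument "commands" is a list of rows, each an object with "delta_pos": the shift along the tool's x, y, z each as a share of 0.03 m, from -1 to 1, a list of three; "turn": the turn about the tool's y as a share of 0.12 rad, from -1 to 1. In form: [{"delta_pos": [x, y, z], "turn": turn}, ...]. A call has 1 to 20 rows; each row shifts and turns the commanded pose from where the row before left it, along the tool's axes as they then stand; what a row does not reach is not made up. A row lasts 1/10 s, in which the tool goes at most 50 mm and 8.59 degrees, less where a joint would pass 70% of its speed; a pose out of reach is approached as far as the arm can. A call with a number of a shift or a turn outside -1 to 1 is refused whole. A call with a gripper value outside its range is refused whole. "gripper" is the closure, from 0 (fully open) to 1 (shut), set as the call begins (left out, the last holds). The fingers move at their own pace and stop on an object; "squeeze" is the grip in N (left out, the last holds). Time passes only in rows, so rows that do not move let the fingers close. It gives the time, the measured TCP pose, the force and the opening at its end, in the units of the state.
- read_state(): the state, without advancing time (a new reading comes with each control period).
- snapshot(name): name is "side" or "top" or "wrist"; returns a dict with "color" (480x640x3 uint8, red, green, blue), "vfov" (degrees; the focal length in pixels is half the picture's height over the tangent of half this angle, whatever the lens; pixels are square), "cx", "cy" (the principal point, pixels), "D" ([k1, k2, p1, p2, k3] as OpenCV has them; the pictures are not rectified), "rvec" (rotation vector, rad) and "tvec" (3), from world to camera coordinates, as OpenCV has them; the wrist camera has in their place "mount" (4x4, takes a point from camera to tool coordinates, whose origin is the TCP and whose axes are the tool frame's). Camera axes: x right, y down, z forward; pixel columns grow to the right and rows downward; lengths in mm; the calibration is good to about 2 mm. A picture is of the moment at which its call begins: read the wrist's pose just before it. There is no depth.
- hand_in(): hands the job in, once; it reports no verdict.
The state is a dict: "t": time; "qpos": joint angles; "qd": joint speeds; "effort": joint torques, N m; "tool_pos": TCP position; "ee_rot": TCP orientation; "contact_force": force on the tool from outside, world axes, zero at the start; "ft_torque": the same for the moment, N m; "finger_gap": finger opening in mm.
Only numpy, scipy, OpenCV 4.12 (cv2) and the standard library are available. Lean on these libraries where they do the work, as an engineer would, in place of code of your own. Each camera call takes 0.05 s, during which the arm holds its last target.

## Working session

There is one attempt and no reset: what is moved stays moved. The work goes in short steps, Python scripts to look and compute and a tool call to move; the robot and the scene stay as the last step left them, time stands still between calls to the robot, and variables do not carry over. Pictures are saved under pics/ and viewed, and the job is handed in when it is done.

Besides the shell and the picture viewer there is one more tool, called after "Call:" by a JSON object that holds its "fn" and its "kwargs". play_rows: Moves the arm, as the interface text tells. Shift numbers are shares of 0.03 m and turn numbers shares of 0.12 rad, none past 1 either way. Its arguments: {"type":"object","properties":{"commands":{"type":"array"},"gripper":{"type":"number"},"squeeze":{"type":"number"}},"required":["commands"]}

```bash
mkdir -p pics; ls; python3 - <<'E'
from cell import *
import cv2,json,pickle
print(read_state())
d={}
for n in ["side","top","wrist"]:
    s=snapshot(n); d[n]=s
    cv2.imwrite(f"pics/{n}0.png",s["color"][:,:,::-1])
    print(n,{k:v for k,v in s.items() if k!="color"})
pickle.dump(d,open("s0.pkl","wb"))
E
```

```text
pics
{'t': 0.0, 'qpos': array([ 1.18299356e+00,  4.23828829e-01,  1.63070284e+00,  1.12753862e-05,
        1.08858832e+00, -1.90108289e-02]), 'qd': array([ 3.51117847e-05, -7.47656588e-05,  3.47649216e-04, -6.53660018e-04,
        5.30726953e-04, -8.13424923e-05]), 'effort': array([ 5.18385132e-04, -5.44628870e+01, -2.73657990e+01,  6.45041233e-02,
        2.28407141e-02, -9.95674054e-05]), 'tool_pos': array([225.07218787, 582.46423671, 221.90415125]), 'ee_rot': array([ 0.58349473,  0.39939252, -0.40029859, -0.58290698]), 'contact_force': array([0.34648335, 0.21455124, 0.16715371]), 'ft_torque': array([ 0.03994926, -0.01024241,  0.01463258]), 'finger_gap': 87.88971569586263}
side {'vfov': 50.01503612210906, 'cx': 320.9207264748954, 'cy': 242.88102169369134, 'D': array([0.00487795, 0.        , 0.        , 0.        , 0.        ]), 'rvec': array([ 2.07509963, -0.62166912,  0.30886927]), 'tvec': array([-388.1494743 ,  332.45621262,  805.63602779])}
top {'vfov': 53.7128057496101, 'cx': 319.85770975766985, 'cy': 236.84414091699531, 'D': array([-0.11902598,  0.        ,  0.        ,  0.        ,  0.        ]), 'rvec': array([ 2.13812122, -2.10187276,  0.22053322]), 'tvec': array([ 181.90607945,  599.85474637, 1026.45534835])}
wrist {'vfov': 66.04094505006248, 'cx': 312.37837869013947, 'cy': 237.89954545308072, 'D': array([-0.06090862,  0.        ,  0.        ,  0.        ,  0.        ]), 'mount': array([[ 9.99999631e-01, -8.47875458e-04,  1.39829838e-04,
         3.48917468e-01],
       [-3.40917173e-04, -2.42070878e-01,  9.70258509e-01,
        -1.62276030e+02],
       [-7.88809645e-04, -9.70258198e-01, -2.42071078e-01,
         6.60340264e+01],
       [ 0.00000000e+00,  0.00000000e+00,  0.00000000e+00,
         1.00000000e+00]])}
```

View pics/side0.png

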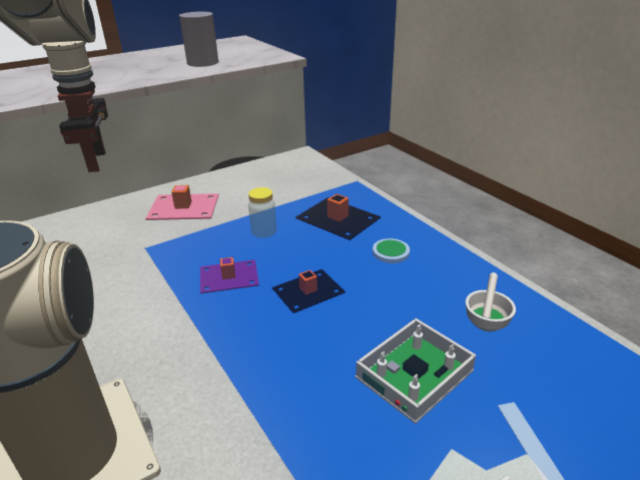

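View pics/top0.png

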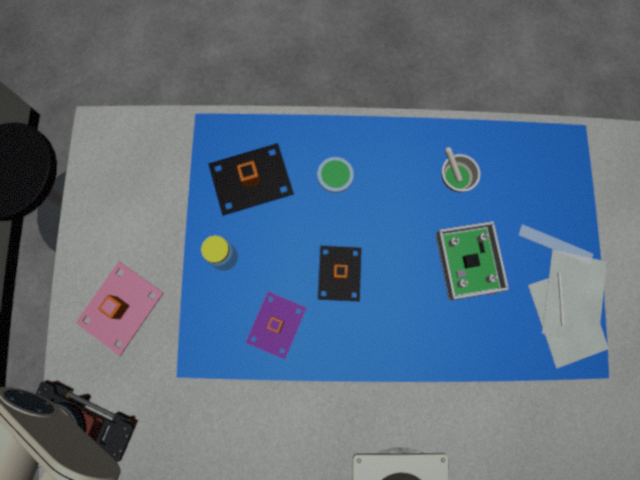

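View pics/wrist0.png

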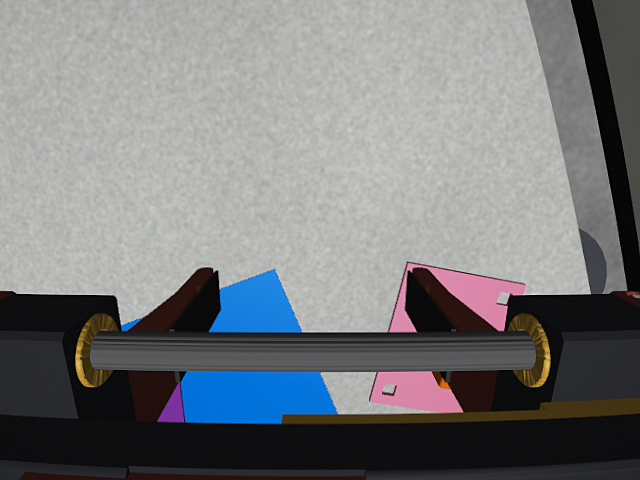

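Candidates for the plate in the top view are the large black plate (248,172), the small black plate (341,271), a purple one (275,325) and a pink one (113,307). By the description I choose the smaller black one, at (341,271). Next I crop it and the colorimeter close.

```bash
python3 - <<'E'
import pickle,cv2,numpy as np
d=pickle.load(open("s0.pkl","rb"))
im=d["top"]["color"][:,:,::-1]
a=cv2.resize(im[235:310,305:380],None,fx=8,fy=8,interpolation=cv2.INTER_CUBIC)
b=cv2.resize(im[215:305,430:515],None,fx=6.5,fy=6.5,interpolation=cv2.INTER_CUBIC)
cv2.imwrite("pics/topA.png",a);cv2.imwrite("pics/topB.png",b)
im=d["side"]["color"][:,:,::-1]
c=cv2.resize(im[310:420,350:480],None,fx=6,fy=5.4,interpolation=cv2.INTER_CUBIC)
c=cv2.resize(im[315:415,350:480],None,fx=6,fy=6,interpolation=cv2.INTER_CUBIC)
cv2.imwrite("pics/sideB.png",c)
E
```

```text
(no output)
```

View pics/topA.png

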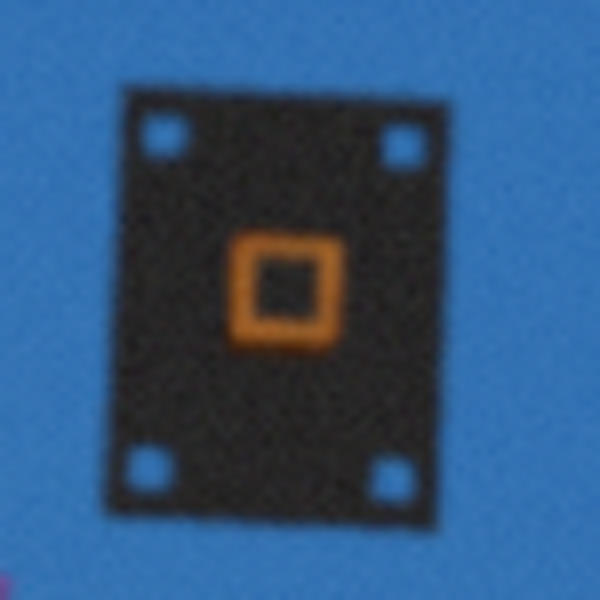

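View pics/topB.png

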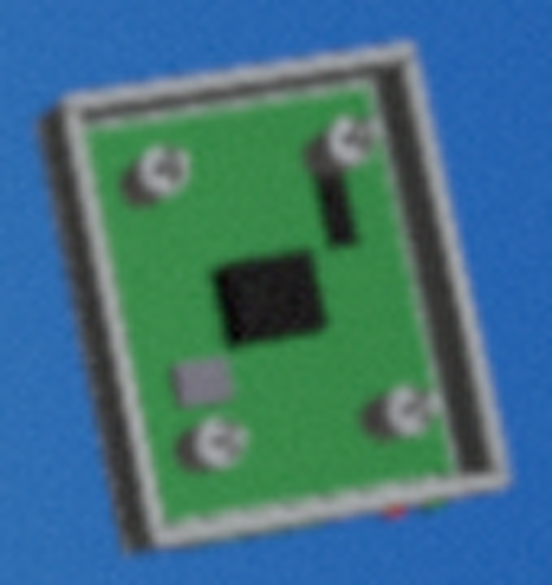

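View pics/sideB.png

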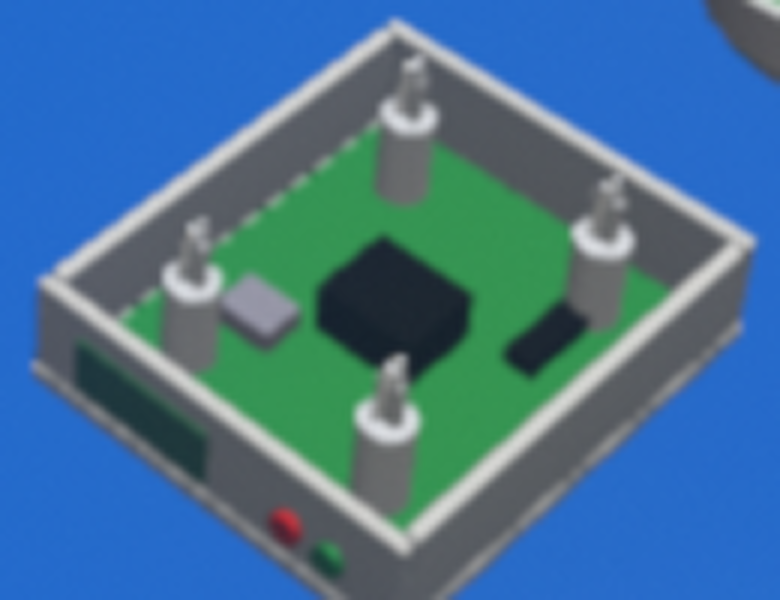

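```bash
cat > h.py <<'E'
import pickle,cv2,numpy as np
from scipy.optimize import least_squares
from scipy.spatial.transform import Rotation as Rn
def K(s):
    f=240/np.tan(np.radians(s["vfov"])/2); return np.array([[f,0,s["cx"]],[0,f,s["cy"]],[0,0,1.]])
def ext(s,st=None):
    if "rvec" in s: return cv2.Rodrigues(s["rvec"])[0],s["tvec"]
    T=np.eye(4);T[:3,:3]=Rn.from_quat(st["ee_rot"]).as_matrix();T[:3,3]=st["tool_pos"]
    W=np.linalg.inv(T@s["mount"]); return W[:3,:3],W[:3,3]
def proj(s,P,st=None):
    R,t=ext(s,st); return cv2.projectPoints(np.asarray(P,float).reshape(-1,3),cv2.Rodrigues(R)[0],t,K(s),s["D"])[0].reshape(-1,2)
def unproj(s,uv,z,st=None):
    R,t=ext(s,st); n=cv2.undistortPoints(np.asarray(uv,float).reshape(-1,1,2),K(s),s["D"]).reshape(-1,2)
    d=np.c_[n,np.ones(len(n))]@R; c=-R.T@t
    return c+d*((np.asarray(z)-c[2])/d[:,2])[:,None]
def crop(uv,x0,y0,f): return np.array([x0,y0])+(np.asarray(uv,float)+.5)/f-.5
def place(p,L):  # p x,y,yaw ; L local
    c,s=np.cos(p[2]),np.sin(p[2]); L=np.asarray(L,float)
    return np.c_[p[0]+c*L[:,0]-s*L[:,1],p[1]+s*L[:,0]+c*L[:,1],L[:,2]]
def fit(s,uv,L,p0,st=None):
    r=least_squares(lambda p:(proj(s,place(p,L),st)-uv).ravel(),p0,x_scale=[100,100,1])
    return r.x,r.fun.reshape(-1,2)
H=lambda z:[[50,36,z],[50,-36,z],[-50,36,z],[-50,-36,z]]
E
python3 - <<'E'
from h import *
np.set_printoptions(precision=2,suppress=True)
d=pickle.load(open("s0.pkl","rb"));s=d["top"]
a=crop([(165,135),(404,147),(149,470),(392,481),(286,290)],305,235,8)
p=unproj(s,a,[2,2,2,2,44]);print(p)
print(fit(s,a,H(2)+[[0,0,44]],[p[4,0],p[4,1],0]))
b=crop([(65,100),(415,45),(155,545),(508,482)],430,215,6.5)
q=unproj(s,b,42);print(q)
cc=q.mean(0)
print(fit(s,b,[[83,68,42],[83,-68,42],[-83,68,42],[-83,-68,42]],[cc[0],cc[1],0.15]))
sh=crop([(163,170),(350,138),(218,443),(408,410)],430,215,6.5)
for z in (42,46,50): print(fit(s,sh,H(z),[cc[0],cc[1],0.15]))
E
```

```text
[[572.72 178.41   2.  ]
 [570.32 106.64   2.  ]
 [472.36 181.72   2.  ]
 [470.25 109.91   2.  ]
 [521.12 143.87  44.  ]]
(array([521.35, 144.11,  -0.03]), array([[-0.03,  0.1 ],
       [ 0.05,  0.07],
       [ 0.01, -0.07],
       [ 0.07,  0.02],
       [-0.1 , -0.1 ]]))
[[ 621.77  -90.     42.  ]
 [ 645.04 -222.35   42.  ]
 [ 461.18 -117.49   42.  ]
 [ 484.52 -248.35   42.  ]]
(array([ 553.21, -169.6 ,    0.17]), array([[-0.61, -0.76],
       [ 0.08, -0.58],
       [-0.39,  0.53],
       [ 0.96,  0.72]]))
(array([ 553.48, -168.72,    0.17]), array([[-0.21, -0.06],
       [ 0.03,  0.32],
       [ 0.02, -0.19],
       [ 0.16, -0.05]]))
(array([ 552.85, -167.36,    0.17]), array([[-0.28, -0.13],
       [ 0.07,  0.23],
       [-0.02, -0.11],
       [ 0.23,  0.01]]))
(array([ 552.23, -166.  ,    0.17]), array([[-0.35, -0.21],
       [ 0.11,  0.14],
       [-0.06, -0.02],
       [ 0.3 ,  0.08]]))
```

```bash
python3 - <<'E'
from h import *
np.set_printoptions(precision=4,suppress=True)
from cell import *
st=read_state();R=Rn.from_quat(st["ee_rot"]).as_matrix();print(R,st["tool_pos"],st["t"])
d=pickle.load(open("s0.pkl","rb"));s=d["top"]
a=crop([(165,135),(404,147),(149,470),(392,481),(286,290)],305,235,8)
print(fit(s,a,H(2)+[[0,0,44]],[520,144,0])[0])
E
```

```text
[[ 0.3605 -0.0004 -0.9328]
 [ 0.9328 -0.0011  0.3605]
 [-0.0012 -1.      0.    ]] [225.1166 582.5649 222.0554] 0.15
[521.3482 144.1066  -0.0323]
```

Call:
{"fn": "play_rows", "kwargs": {"commands": [{"delta_pos": [0,0,0],"turn": 1},{"delta_pos": [0,0,0],"turn": 1},{"delta_pos": [0,0,0],"turn": 1},{"delta_pos": [0,0,0],"turn": 1},{"delta_pos": [0,0,0],"turn": 1},{"delta_pos": [0,0,0],"turn": 1},{"delta_pos": [0,0,0],"turn": 1},{"delta_pos": [0,0,0],"turn": 1},{"delta_pos": [0,0,0],"turn": 1},{"delta_pos": [0,0,0],"turn": 1},{"delta_pos": [0,0,0],"turn": 0.28}]}}

```text
t: 1.25
tool_pos: [225.2, 582.7, 222.3]
ee_rot: [0.707, -0.013, 0.012, -0.707]
contact_force: [0.0, 0.0, 0.4]
finger_gap: 87.6
```

Call:
{"fn": "play_rows", "kwargs": {"commands": [{"delta_pos": [0.69,0,-0.95],"turn": 0},{"delta_pos": [0.69,0,-0.95],"turn": 0},{"delta_pos": [0.69,0,-0.95],"turn": 0},{"delta_pos": [0.69,0,-0.95],"turn": 0},{"delta_pos": [0.69,0,-0.95],"turn": 0},{"delta_pos": [0.69,0,-0.95],"turn": 0},{"delta_pos": [0.69,0,-0.95],"turn": 0},{"delta_pos": [0.69,0,-0.95],"turn": 0},{"delta_pos": [0.69,0,-0.95],"turn": 0},{"delta_pos": [0.69,0,-0.95],"turn": 0},{"delta_pos": [0.69,0,-0.95],"turn": 0},{"delta_pos": [0.69,0,-0.95],"turn": 0},{"delta_pos": [0.69,0,-0.95],"turn": 0},{"delta_pos": [0.69,0,-0.95],"turn": 0},{"delta_pos": [0.69,0,-0.95],"turn": 0},{"delta_pos": [0,0,0],"turn": 0},{"delta_pos": [0,0,0],"turn": 0}]}}

```text
t: 2.95
tool_pos: [522.0, 145.4, 222.3]
ee_rot: [-0.707, 0.012, -0.012, 0.707]
contact_force: [-0.0, -0.1, 0.1]
finger_gap: 87.7
```

```bash
python3 - <<'E'
from h import *
from cell import *
st=read_state();s=snapshot("wrist");pickle.dump((st,s),open("w1.pkl","wb"))
R=Rn.from_quat(st["ee_rot"]).as_matrix();print(R[:,0],st["tool_pos"],st["t"],st["finger_gap"])
cv2.imwrite("pics/w1.png",s["color"][:,:,::-1])
E
```

```text
[ 9.99437700e-01 -3.35188833e-02 -8.76423663e-04] [521.96991467 145.38879878 222.33675087] 2.95 87.66646046794092
```

View pics/w1.png

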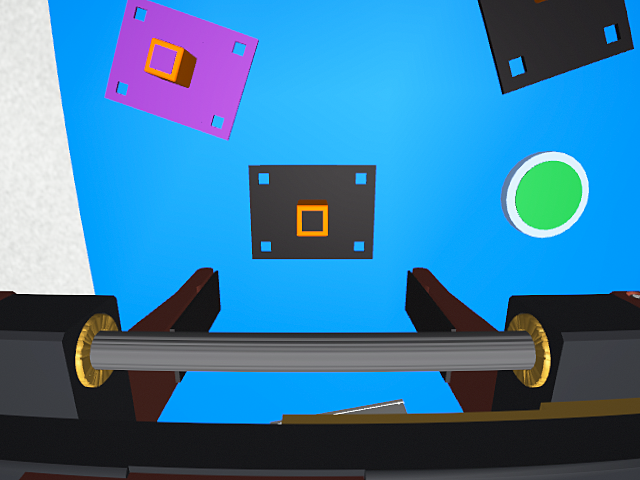

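The wrist view shows the small black plate, with holes at about (264,179), (361,179), (266,246) and (359,246) and the turret top at about (313,221).

```bash
python3 - <<'E'
from h import *
np.set_printoptions(precision=4,suppress=True)
st,s=pickle.load(open("w1.pkl","rb"))
im=s["color"][:,:,::-1]
cv2.imwrite("pics/w1c.png",cv2.resize(im[155:270,240:385],None,fx=5,fy=5,interpolation=cv2.INTER_CUBIC))
p=unproj(s,[(264,179),(361,179),(266,246),(359,246),(313,221)],[2,2,2,2,44],st);print(p)
L=[[-50,36,2],[50,36,2],[-50,-36,2],[50,-36,2],[0,0,44]]
print(fit(s,np.array([(264,179),(361,179),(266,246),(359,246),(313,221.]),]) if 0 else np.array([(264,179),(361,179),(266,246),(359,246),(313,221.)]),L,[521,144,0],st))
E
```

```text
File "<stdin>", line 8
    print(fit(s,np.array([(264,179),(361,179),(266,246),(359,246),(313,221.]),]) if 0 else np.array([(264,179),(361,179),(266,246),(359,246),(313,221.)]),L,[521,144,0],st))
                                                                           ^
SyntaxError: closing parenthesis ']' does not match opening parenthesis '('
```

```bash
python3 - <<'E'
from h import *
np.set_printoptions(precision=4,suppress=True)
st,s=pickle.load(open("w1.pkl","rb"))
im=s["color"][:,:,::-1]
cv2.imwrite("pics/w1c.png",cv2.resize(im[155:270,240:385],None,fx=5,fy=5,interpolation=cv2.INTER_CUBIC))
uv=np.array([(264,179),(361,179),(266,246),(359,246),(313,221.)])
L=[[-50,36,2],[50,36,2],[-50,-36,2],[50,-36,2],[0,0,44]]
print(fit(s,uv,L,[521,144,0],st))
E
```

```text
(array([521.7104, 142.9666,  -0.0342]), array([[ 0.043 , -0.2572],
       [ 0.1854, -0.2616],
       [ 0.0987,  0.2332],
       [ 0.1277,  0.2436],
       [-0.4058,  0.0804]]))
```

View pics/w1c.png

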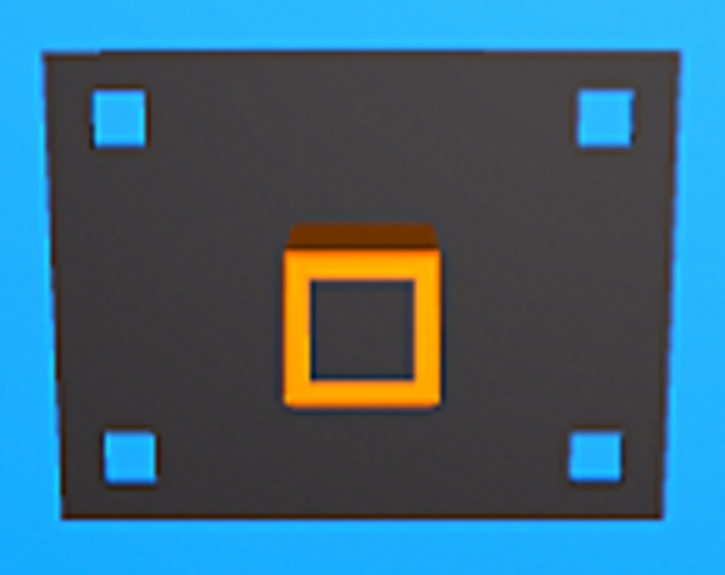

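Call:
{"fn": "play_rows", "kwargs": {"commands": [{"delta_pos": [-0.02,0.5,-0.06],"turn": 0},{"delta_pos": [0,1,0],"turn": 0},{"delta_pos": [0,1,0],"turn": 0},{"delta_pos": [0,1,0],"turn": 0},{"delta_pos": [0,1,0],"turn": 0},{"delta_pos": [0,1,0],"turn": 0},{"delta_pos": [0,0.8,0],"turn": 0},{"delta_pos": [0,0.5,0],"turn": 0},{"delta_pos": [0,0.2,0],"turn": 0},{"delta_pos": [0,0,0],"turn": 0},{"delta_pos": [0,0,0],"turn": 0}]}}

```text
t: 4.1
tool_pos: [522.0, 144.5, 13.5]
ee_rot: [-0.707, 0.011, -0.012, 0.707]
contact_force: [0.2, 0.2, -0.5]
finger_gap: 88.0
```

Call:
{"fn": "play_rows", "kwargs": {"commands": [{"delta_pos": [0,0,0],"turn": 0},{"delta_pos": [0,0,0],"turn": 0},{"delta_pos": [0,0,0],"turn": 0},{"delta_pos": [0,0,0],"turn": 0},{"delta_pos": [0,0,0],"turn": 0},{"delta_pos": [0,0,0],"turn": 0},{"delta_pos": [0,0,0],"turn": 0},{"delta_pos": [0,0,0],"turn": 0}], "gripper": 1, "squeeze": 40}}

```text
t: 4.9
tool_pos: [521.4, 144.1, 12.6]
ee_rot: [0.707, -0.011, 0.011, -0.707]
contact_force: [-0.2, -0.2, -0.1]
finger_gap: 29.8
```

Call:
{"fn": "play_rows", "kwargs": {"commands": [{"delta_pos": [0,-0.3,0],"turn": 0},{"delta_pos": [0,-0.7,0],"turn": 0},{"delta_pos": [0,-1,0],"turn": 0},{"delta_pos": [0,-1,0],"turn": 0},{"delta_pos": [0,-1,0],"turn": 0},{"delta_pos": [0,-1,0],"turn": 0},{"delta_pos": [0,-1,0],"turn": 0},{"delta_pos": [0,-0.7,0],"turn": 0},{"delta_pos": [0,-0.3,0],"turn": 0}]}}

```text
t: 5.8
tool_pos: [522.3, 144.3, 225.4]
ee_rot: [-0.707, 0.01, -0.012, 0.707]
contact_force: [0.6, -0.8, -1.2]
finger_gap: 29.7
```

Call:
{"fn": "play_rows", "kwargs": {"commands": [{"delta_pos": [0.07,0,-0.5],"turn": 0},{"delta_pos": [0.15,0,-0.9],"turn": 0},{"delta_pos": [0.15,0,-1],"turn": 0},{"delta_pos": [0.15,0,-1],"turn": 0},{"delta_pos": [0.15,0,-1],"turn": 0},{"delta_pos": [0.15,0,-1],"turn": 0},{"delta_pos": [0.15,0,-1],"turn": 0},{"delta_pos": [0.15,0,-1],"turn": 0},{"delta_pos": [0.15,0,-1],"turn": 0},{"delta_pos": [0.15,0,-1],"turn": 0},{"delta_pos": [0.15,0,-1],"turn": 0},{"delta_pos": [0.15,0,-1],"turn": 0},{"delta_pos": [0.15,0,-1],"turn": 0},{"delta_pos": [0.15,0,-0.9],"turn": 0},{"delta_pos": [0.15,0,-0.5],"turn": 0},{"delta_pos": [0,0,0],"turn": -0.85},{"delta_pos": [0,0,0],"turn": -0.85},{"delta_pos": [0,0,0],"turn": 0},{"delta_pos": [0,0,0],"turn": 0},{"delta_pos": [0,0,0],"turn": 0}]}}

```text
t: 7.8
tool_pos: [573.2, -271.5, 222.3]
ee_rot: [-0.704, -0.06, 0.061, 0.705]
contact_force: [-0.3, -0.3, -0.1]
finger_gap: 29.8
```

```bash
python3 - <<'E'
from h import *
from cell import *
st=read_state();s=snapshot("wrist");pickle.dump((st,s),open("w2.pkl","wb"))
R=Rn.from_quat(st["ee_rot"]).as_matrix();print(R,st["tool_pos"],st["t"],st["finger_gap"],st["contact_force"])
cv2.imwrite("pics/w2.png",s["color"][:,:,::-1])
s=snapshot("top");pickle.dump((st,s),open("t2.pkl","wb"));cv2.imwrite("pics/t2.png",s["color"][:,:,::-1])
E
```

```text
[[ 9.85463152e-01 -6.49043257e-04 -1.69888066e-01]
 [ 1.69888291e-01  3.07821631e-04  9.85463279e-01]
 [-5.87313075e-04 -9.99999742e-01  4.13611724e-04]] [ 573.21170787 -271.52461294  222.28967784] 7.8 29.759825789614045 [-0.29769576 -0.30162324 -0.07377994]
```

View pics/w2.png

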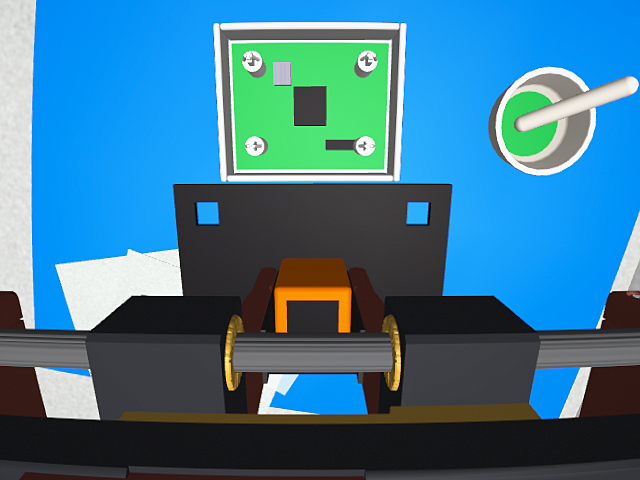

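View pics/t2.png

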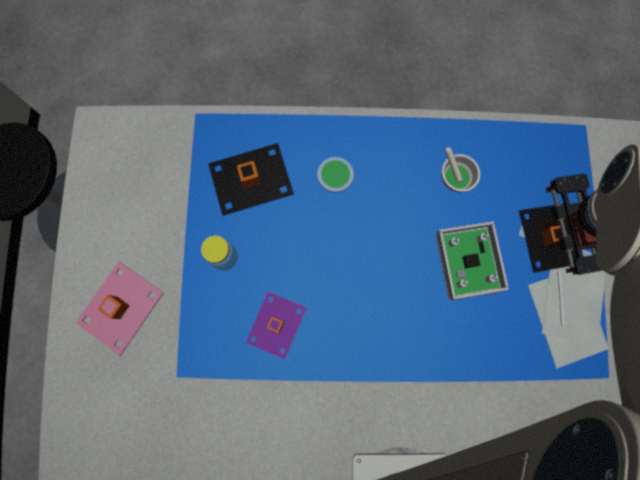

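Excellent view: the standoffs sit near (252,62), (367,62), (256,146) and (365,146), and two plate holes at about (207,213) and (419,213). Crops next.

```bash
python3 - <<'E'
from h import *
st,s=pickle.load(open("w2.pkl","rb"))
im=s["color"][:,:,::-1]
cv2.imwrite("pics/w2a.png",cv2.resize(im[15:190,210:410],None,fx=4,fy=4*1-0.6+0,interpolation=cv2.INTER_CUBIC) if 0 else cv2.resize(im[40:165,235:385],None,fx=4.8,fy=4.8,interpolation=cv2.INTER_CUBIC))
cv2.imwrite("pics/w2b.png",cv2.resize(im[175:235,165:460],None,fx=2.7,fy=2.7,interpolation=cv2.INTER_CUBIC))
cv2.imwrite("pics/w2c.png",cv2.resize(im[250:340,240:390],None,fx=5,fy=5,interpolation=cv2.INTER_CUBIC))
E
```

```text
(no output)
```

View pics/w2a.png

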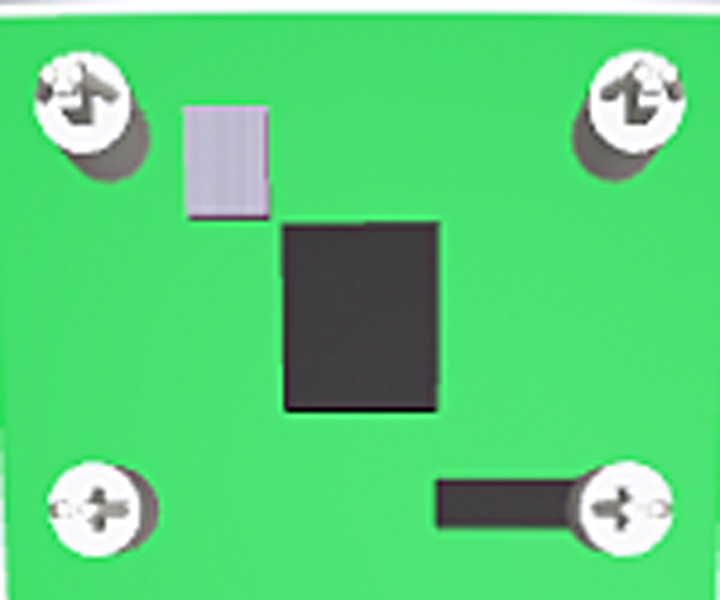

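View pics/w2b.png

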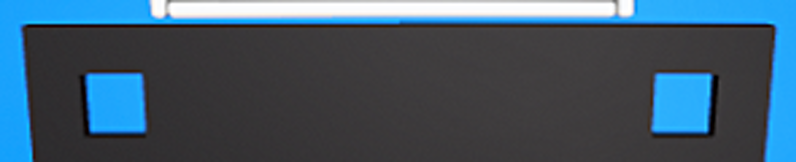

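View pics/w2c.png

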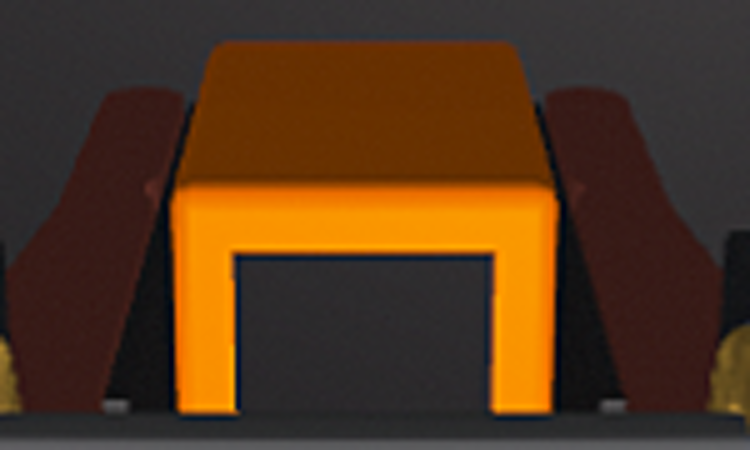

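```bash
python3 - <<'E'
from h import *
np.set_printoptions(precision=4,suppress=True)
st,s=pickle.load(open("w2.pkl","rb"))
uv=crop([(83,104),(636,102),(97,509),(627,509)],235,40,4.8)
L=np.array([[-50,36,0],[50,36,0],[-50,-36,0],[50,-36,0]],float)
def f(p): return (proj(s,place(p[:3],L+[0,0,p[3]]),st)-uv).ravel()
r=least_squares(f,[553,-168,.17,46],x_scale=[100,100,1,10]);print("standoff",r.x,r.fun)
for z in (40,44,48,51):
  print(z,fit(s,uv,L+[0,0,z],[553,-168,.17],st)[0])
# rim from full pic: skip. plate in hand (tool frame x,z,yaw,h)
uh=crop([(81,72),(146,72),(81,134),(146,134),(652,72),(717,72),(652,134),(717,134),(22,25),(775,25)],165,175,2.7)
P=[(-50+a,36+b) for b in(5.5,-5.5) for a in(-5.5,5.5)]+[(50+a,36+b) for b in(5.5,-5.5) for a in(-5.5,5.5)]+[(-65,50),(65,50)]
P=np.array([(x,y,0) for x,y in P],float)
R=Rn.from_quat(st["ee_rot"]).as_matrix();yaw=np.arctan2(R[1,0],R[0,0]);print("yaw",yaw,st["tool_pos"])
def g(p): return (proj(s,place(p[:3],P+[0,0,p[3]]),st)-uh).ravel()
r=least_squares(g,[573,-271,.17,222-8],x_scale=[100,100,1,10]);print("plate",r.x,r.fun.reshape(-1,2))
d=r.x[:2]-st["tool_pos"][:2];print("offset in tool x,z",R[:2,0]@d,R[:2,2]@d,r.x[2]-yaw,r.x[3]-st["tool_pos"][2])
E
```

```text
standoff [ 553.3019 -170.5552    0.1725   41.5659] [ 0.0785 -0.0034  0.1154  0.0272 -0.0997  0.1468 -0.1015 -0.1714]
40 [ 553.2596 -170.3752    0.1725]
44 [ 553.3676 -170.8351    0.1725]
48 [ 553.4756 -171.2959    0.1725]
51 [ 553.5568 -171.6421    0.1725]
yaw 0.17071634094785437 [ 573.2117 -271.5246  222.2897]
plate [ 573.1821 -271.9293    0.1701  213.2248] [[-0.3585  0.1731]
 [-1.248   0.089 ]
 [ 1.3536  0.1183]
 [ 0.135   0.088 ]
 [ 1.1602  0.0771]
 [ 0.2857  0.1583]
 [-0.2177  0.0829]
 [-1.4216  0.112 ]
 [ 0.0831 -0.4347]
 [ 0.2265 -0.4599]]
offset in tool x,z -0.09789250966780504 -0.39374261157372875 -0.0006416218958273379 -9.064901168557782
```

Call:
{"fn": "play_rows", "kwargs": {"commands": [{"delta_pos": [-0.02,0,0.4],"turn": -0.02},{"delta_pos": [-0.02,0,0.8],"turn": 0},{"delta_pos": [-0.02,0,1],"turn": 0},{"delta_pos": [-0.02,0,0.8],"turn": 0},{"delta_pos": [0,0,0.48],"turn": 0},{"delta_pos": [0,0.5,0],"turn": 0},{"delta_pos": [0,0.9,0],"turn": 0},{"delta_pos": [0,0.9,0],"turn": 0},{"delta_pos": [0,0.9,0],"turn": 0},{"delta_pos": [0,0.6,0],"turn": 0},{"delta_pos": [0,0.33,0],"turn": 0},{"delta_pos": [0,0,0],"turn": 0},{"delta_pos": [0,0,0],"turn": 0},{"delta_pos": [0,0,0],"turn": 0}]}}

```text
t: 9.3
tool_pos: [553.8, -169.6, 100.0]
ee_rot: [0.705, 0.062, -0.061, -0.704]
contact_force: [0.4, 0.2, -0.3]
finger_gap: 30.0
```

```bash
cat > look.py <<'E'
import sys
from h import *
from cell import *
np.set_printoptions(precision=4,suppress=True)
n=sys.argv[1]
st=read_state();s=snapshot("wrist");sd=snapshot("side");pickle.dump((st,s,sd),open(n+".pkl","wb"))
R=Rn.from_quat(st["ee_rot"]).as_matrix();print(np.arctan2(R[1,0],R[0,0]),st["tool_pos"],st["t"],st["finger_gap"],st["contact_force"],st["ft_torque"])
im=s["color"][:,:,::-1]
a=np.vstack([cv2.resize(im[185:245,x:x+80],None,fx=5,fy=5,interpolation=cv2.INTER_CUBIC) for x in (170,380)])
cv2.imwrite(f"pics/{n}w.png",a)
cv2.imwrite(f"pics/{n}f.png",im)
cv2.imwrite(f"pics/{n}s.png",cv2.resize(sd["color"][280:420,340:490,::-1],None,fx=4.2,fy=4.2,interpolation=cv2.INTER_CUBIC))
E
python3 look.py a
```

```text
0.1747419778408201 [ 553.8151 -169.6227   99.9536] 9.3 29.985097646641975 [ 0.4028  0.2365 -0.3205] [-0.0586  0.0542 -0.011 ]
```

View pics/af.png

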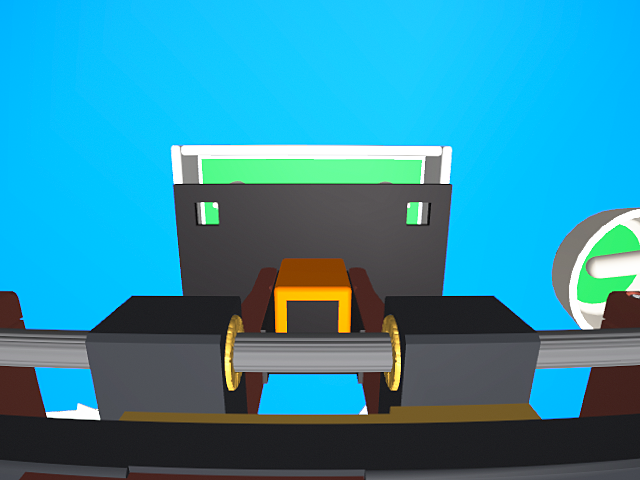

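View pics/aw.png

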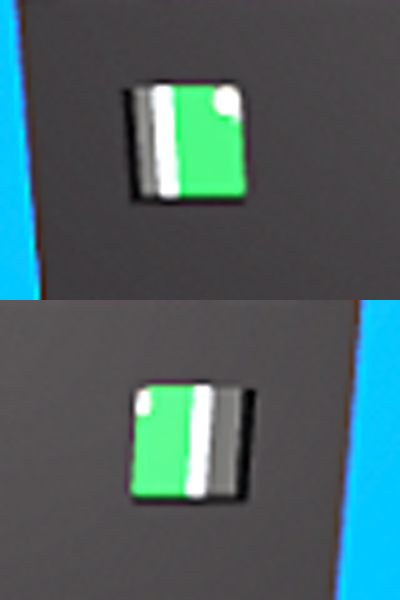

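View pics/as.png

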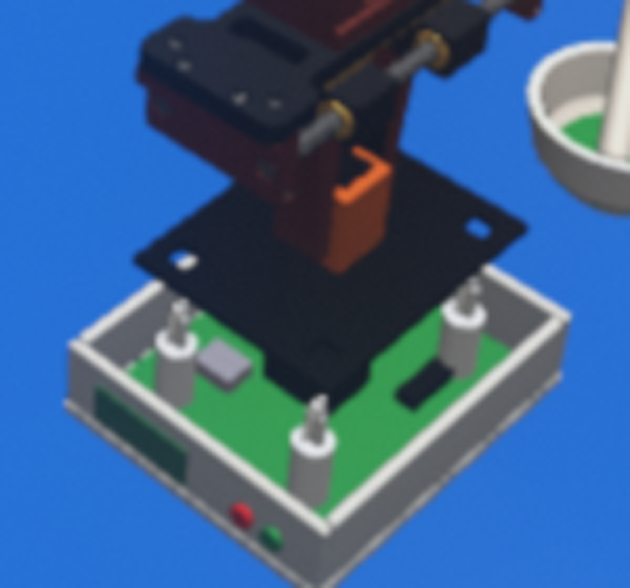

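```bash
python3 - <<'E'
from h import *
np.set_printoptions(precision=3,suppress=True)
d=pickle.load(open("s0.pkl","rb"));s=d["side"];t=d["top"]
L=np.array([[50,36,0],[50,-36,0],[-50,36,0],[-50,-36,0]],float)
us=crop([(408,117),(603,238),(193,282),(388,420)],350,315,6)
ut=crop([(163,170),(350,138),(218,443),(408,410)],430,215,6.5)
st,w=pickle.load(open("w2.pkl","rb"))
uw=crop([(636,102),(627,509),(83,104),(97,509)],235,40,4.8)
# order wrist: (50,36),(50,-36),(-50,36),(-50,-36)
def f(p,wh):
    P=place(p[:3],L+[0,0,p[3]]);o=[]
    if 's' in wh:o.append(proj(s,P)-us)
    if 't' in wh:o.append(proj(t,P)-ut)
    if 'w' in wh:o.append(proj(w,P,st)-uw)
    return np.concatenate(o).ravel()
for wh in('st','stw','sw','tw','s'):
    r=least_squares(f,[553,-169,.17,45],args=(wh,),x_scale=[100,100,1,10]);print(wh,r.x,np.abs(r.fun).max())
    print(r.fun.reshape(-1,4,2).mean(1))
E
```

```text
st [ 553.56  -169.105    0.173   40.658] 0.36904849474970547
[[ 0.045 -0.019]
 [-0.025  0.059]]
stw [ 553.278 -170.189    0.173   41.085] 0.6661701873884454
[[ 0.356  0.251]
 [ 0.488  0.157]
 [ 0.045 -0.366]]
sw [ 553.185 -170.415    0.173   41.644] 0.5419571343155098
[[ 0.428  0.125]
 [-0.105 -0.196]]
tw [ 553.335 -170.273    0.172   40.178] 0.5537357293501941
[[ 0.397  0.192]
 [ 0.099 -0.14 ]]
s [ 552.923 -169.615    0.175   41.424] 0.1222970350598871
[[-0.    -0.002]]
```

Call:
{"fn": "play_rows", "kwargs": {"commands": [{"delta_pos": [0,0.3,0],"turn": 0},{"delta_pos": [0,0.3,0],"turn": 0},{"delta_pos": [0,0,0],"turn": 0},{"delta_pos": [0,0,0],"turn": 0}]}}

```text
t: 9.8
tool_pos: [552.6, -169.2, 80.2]
ee_rot: [-0.704, -0.061, 0.062, 0.705]
contact_force: [0.1, 0.0, 0.0]
finger_gap: 30.0
```

```bash
python3 look.py b
```

```text
0.17478665342514918 [ 552.5632 -169.2438   80.1571] 9.8 29.982212947371313 [0.1446 0.036  0.0464] [-0.0449  0.0031  0.0019]
```

View pics/bw.png

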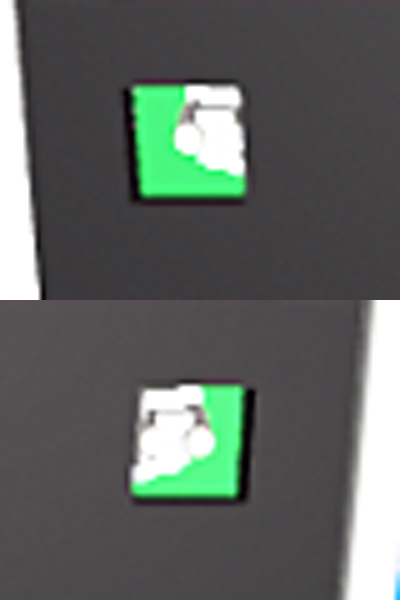

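View pics/bs.png

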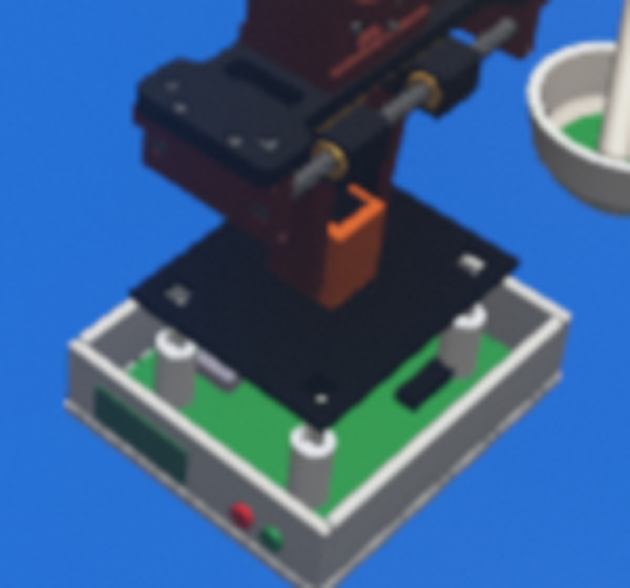

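```bash
cat > m.py <<'E'
from h import *
def meas(n,tl,tr,hl,hr,ztip):
    st,s,_=pickle.load(open(n+".pkl","rb"))
    R=Rn.from_quat(st["ee_rot"]).as_matrix();T=st["tool_pos"]
    c=lambda uv,x0:crop(uv,x0,185,5)
    tips=unproj(s,np.r_[c([tl],170),c([tr],380)],ztip,st)
    hole=unproj(s,np.r_[c([np.mean(hl,0)],170),c([np.mean(hr,0)],380)],T[2]-9,st)
    to=lambda P:(P-T)@R[:,[0,2]]
    print("tips tool xz\n",to(tips),"\nholes\n",to(hole),"\ntip-hole\n",to(tips)-to(hole), (to(tips)-to(hole)).mean(0))
    print("spacing",np.diff(to(tips),axis=0),np.diff(to(hole),axis=0))
E
python3 - <<'E'
from m import *
np.set_printoptions(precision=2,suppress=True)
for z in(61,63,65):
  meas("b",(212,138),(178,139),[(124,86),(243,86),(134,202),(247,202)],[(138,86),(256,86),(131,200),(245,200)],z)
st,s,_=pickle.load(open("b.pkl","rb"));im=s["color"][:,:,::-1]
cv2.imwrite("pics/bz.png",np.hstack([cv2.resize(im[198:230,x:x+30],None,fx=13,fy=13,interpolation=cv2.INTER_CUBIC) for x in (192,403)]))
E
```

```text
tips tool xz
 [[-50.3   34.24]
 [ 51.35  34.08]] 
holes
 [[-49.91  35.46]
 [ 49.88  35.5 ]] 
tip-hole
 [[-0.39 -1.22]
 [ 1.47 -1.42]] [ 0.54 -1.32]
spacing [[101.65  -0.16]] [[99.79  0.04]]
tips tool xz
 [[-49.75  34.6 ]
 [ 50.78  34.44]] 
holes
 [[-49.91  35.46]
 [ 49.88  35.5 ]] 
tip-hole
 [[ 0.17 -0.87]
 [ 0.9  -1.06]] [ 0.53 -0.97]
spacing [[100.53  -0.16]] [[99.79  0.04]]
tips tool xz
 [[-49.19  34.95]
 [ 50.21  34.79]] 
holes
 [[-49.91  35.46]
 [ 49.88  35.5 ]] 
tip-hole
 [[ 0.72 -0.52]
 [ 0.34 -0.71]] [ 0.53 -0.61]
spacing [[99.41 -0.16]] [[99.79  0.04]]
```

View pics/bz.png

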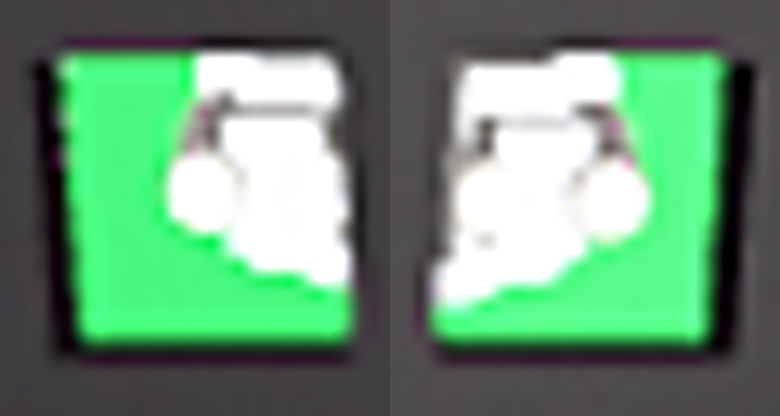

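Call:
{"fn": "play_rows", "kwargs": {"commands": [{"delta_pos": [0.017,0,-0.035],"turn": 0.02},{"delta_pos": [0,0.08,0],"turn": 0},{"delta_pos": [0,0.08,0],"turn": 0},{"delta_pos": [0,0,0],"turn": 0},{"delta_pos": [0,0,0],"turn": 0},{"delta_pos": [0,0,0],"turn": 0}]}}

```text
t: 10.5
tool_pos: [553.7, -170.3, 76.0]
ee_rot: [0.704, 0.061, -0.061, -0.704]
contact_force: [0.2, -0.8, -1.5]
finger_gap: 29.7
```

```bash
python3 look.py c; python3 - <<'E'
from h import *
st,s,_=pickle.load(open("c.pkl","rb"));im=s["color"][:,:,::-1]
cv2.imwrite("pics/cz.png",np.hstack([cv2.resize(im[198:230,x:x+30],None,fx=13,fy=13,interpolation=cv2.INTER_CUBIC) for x in (192,403)]))
E
```

```text
0.1724426977212645 [ 553.6578 -170.304    75.9781] 10.5 29.693243665030298 [ 0.205  -0.7641 -1.5252] [-0.0689  0.1144  0.0441]
```

View pics/cz.png

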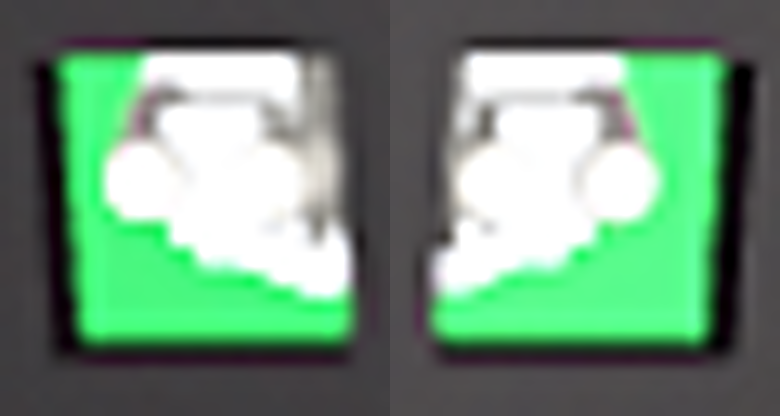

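View pics/cs.png

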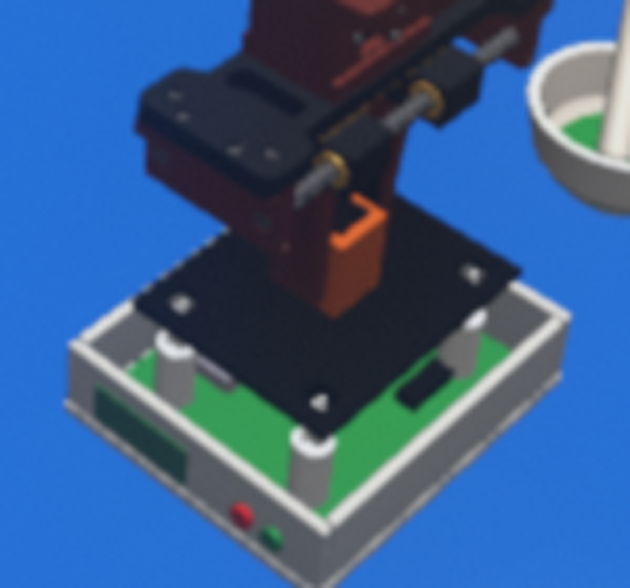

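```bash
python3 - <<'E'
from m import *
np.set_printoptions(precision=2,suppress=True)
def c5(u,v,x0): return ((u-x0+.5)*5-.5,(v-185+.5)*5-.5)
hl=[(x/13+192-.5+.04,y/13+198-.5+.04) for x,y in[(36,48),(342,48),(65,352),(357,352)]]
hr=[(x/13+403-.5+.04,y/13+198-.5+.04) for x,y in[(62,48),(365,48),(38,352),(335,352)]]
for z in(62,63,64):
  meas("c",c5(207.23,211.4,170),c5(415.3,211.5,380),[c5(*p,170) for p in hl],[c5(*p,380) for p in hr],z)
E
```

```text
tips tool xz
 [[-51.16  35.57]
 [ 49.91  35.44]] 
holes
 [[-49.91  35.7 ]
 [ 49.79  35.63]] 
tip-hole
 [[-1.25 -0.14]
 [ 0.12 -0.19]] [-0.57 -0.16]
spacing [[101.07  -0.13]] [[99.71 -0.08]]
tips tool xz
 [[-50.87  35.74]
 [ 49.63  35.61]] 
holes
 [[-49.91  35.7 ]
 [ 49.79  35.63]] 
tip-hole
 [[-0.96  0.04]
 [-0.17 -0.01]] [-0.56  0.01]
spacing [[100.5   -0.13]] [[99.71 -0.08]]
tips tool xz
 [[-50.58  35.92]
 [ 49.34  35.79]] 
holes
 [[-49.91  35.7 ]
 [ 49.79  35.63]] 
tip-hole
 [[-0.67  0.21]
 [-0.45  0.16]] [-0.56  0.19]
spacing [[99.92 -0.13]] [[99.71 -0.08]]
```

Call:
{"fn": "play_rows", "kwargs": {"commands": [{"delta_pos": [-0.017,0.05,0],"turn": 0},{"delta_pos": [0,0.05,0],"turn": 0},{"delta_pos": [0,0.04,0],"turn": 0},{"delta_pos": [0,0.04,0],"turn": 0},{"delta_pos": [0,0,0],"turn": 0},{"delta_pos": [0,0,0],"turn": 0}], "squeeze": 60, "gripper": 1}}

```text
t: 11.2
tool_pos: [553.1, -170.4, 70.5]
ee_rot: [-0.704, -0.061, 0.061, 0.705]
contact_force: [0.4, 0.6, -1.2]
finger_gap: 29.9
```

```bash
python3 look.py d; python3 - <<'E'
from h import *
st,s,_=pickle.load(open("d.pkl","rb"));im=s["color"][:,:,::-1]
cv2.imwrite("pics/dz.png",np.hstack([cv2.resize(im[198:230,x:x+30],None,fx=13,fy=13,interpolation=cv2.INTER_CUBIC) for x in (192,403)]))
E
```

```text
0.17238823545213033 [ 553.114  -170.3682   70.51  ] 11.2 29.889646429657923 [ 0.3964  0.5941 -1.2032] [-0.0662  0.0281  0.0057]
```

View pics/dz.png

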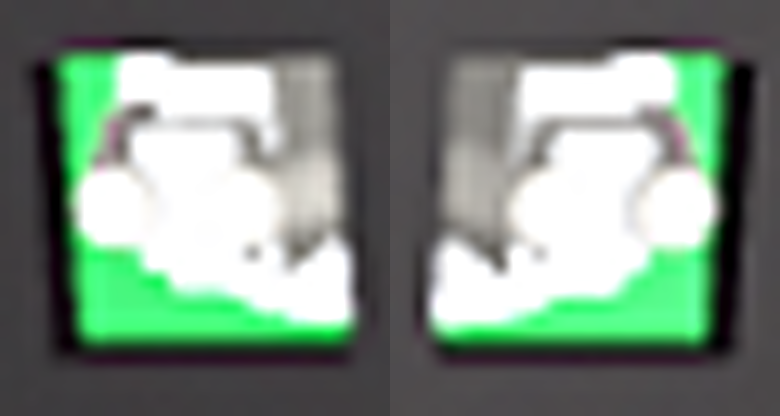

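View pics/ds.png

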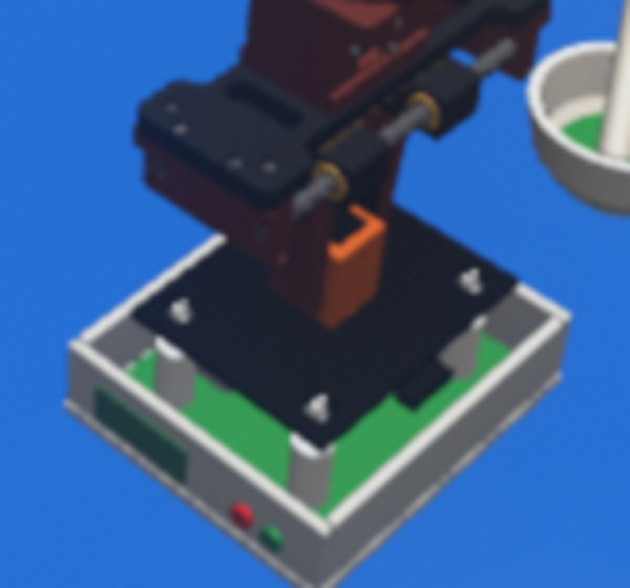

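```bash
python3 - <<'E'
from m import *
np.set_printoptions(precision=2,suppress=True)
def c5(u,v,x0): return ((u-x0+.5)*5-.5,(v-185+.5)*5-.5)
hl=[(x/13+192-.5+.04,y/13+198-.5+.04) for x,y in[(36,48),(342,48),(65,352),(357,352)]]
hr=[(x/13+403-.5+.04,y/13+198-.5+.04) for x,y in[(62,48),(365,48),(38,352),(335,352)]]
f=lambda x,y,x0:(x0-.46+x/13,198-.46+y/13)
for z in(63,64):
  meas("d",c5(*f(176,207,192),170),c5(*f(221,208,403),380),[c5(*p,170) for p in hl],[c5(*p,380) for p in hr],z)
E
```

```text
tips tool xz
 [[-50.37  35.72]
 [ 50.14  35.6 ]] 
holes
 [[-49.92  35.7 ]
 [ 49.79  35.63]] 
tip-hole
 [[-0.46  0.01]
 [ 0.35 -0.03]] [-0.05 -0.01]
spacing [[100.52  -0.11]] [[99.71 -0.08]]
tips tool xz
 [[-50.08  35.89]
 [ 49.85  35.78]] 
holes
 [[-49.92  35.7 ]
 [ 49.79  35.63]] 
tip-hole
 [[-0.16  0.19]
 [ 0.05  0.15]] [-0.05  0.17]
spacing [[99.92 -0.11]] [[99.71 -0.08]]
```

Aligned to within 0.2 mm both ways. I'll descend gently, watching the force.

Call:
{"fn": "play_rows", "kwargs": {"commands": [{"delta_pos": [0,0.03,0],"turn": 0},{"delta_pos": [0,0.03,0],"turn": 0},{"delta_pos": [0,0.03,0],"turn": 0},{"delta_pos": [0,0.03,0],"turn": 0},{"delta_pos": [0,0,0],"turn": 0},{"delta_pos": [0,0,0],"turn": 0}]}}

```text
t: 11.9
tool_pos: [553.2, -170.4, 67.0]
ee_rot: [0.705, 0.061, -0.061, -0.704]
contact_force: [-0.4, -0.9, -0.6]
finger_gap: 29.6
```

Call:
{"fn": "play_rows", "kwargs": {"commands": [{"delta_pos": [0,0.03,0],"turn": 0},{"delta_pos": [0,0.03,0],"turn": 0},{"delta_pos": [0,0,0],"turn": 0},{"delta_pos": [0,0,0],"turn": 0}]}}

```text
t: 12.3
tool_pos: [553.4, -170.5, 65.5]
ee_rot: [0.705, 0.061, -0.061, -0.704]
contact_force: [-0.6, -0.7, 4.6]
finger_gap: 29.7
```

Call:
{"fn": "play_rows", "kwargs": {"commands": [{"delta_pos": [0,0.03,0],"turn": 0},{"delta_pos": [0,0.03,0],"turn": 0},{"delta_pos": [0,0,0],"turn": 0},{"delta_pos": [0,0,0],"turn": 0}]}}

```text
t: 12.7
tool_pos: [553.5, -170.6, 63.8]
ee_rot: [0.705, 0.061, -0.061, -0.704]
contact_force: [-1.1, -1.1, 5.3]
finger_gap: 29.9
```

Call:
{"fn": "play_rows", "kwargs": {"commands": [{"delta_pos": [0,0.03,0],"turn": 0},{"delta_pos": [0,0.03,0],"turn": 0},{"delta_pos": [0,0,0],"turn": 0},{"delta_pos": [0,0,0],"turn": 0}]}}

```text
t: 13.1
tool_pos: [553.6, -170.7, 62.2]
ee_rot: [0.705, 0.061, -0.061, -0.704]
contact_force: [-1.3, -0.1, 7.4]
finger_gap: 30.1
```

Call:
{"fn": "play_rows", "kwargs": {"commands": [{"delta_pos": [0,0.03,0],"turn": 0},{"delta_pos": [0,0.03,0],"turn": 0},{"delta_pos": [0,0,0],"turn": 0},{"delta_pos": [0,0,0],"turn": 0}]}}

```text
t: 13.5
tool_pos: [553.5, -170.7, 60.3]
ee_rot: [0.705, 0.061, -0.061, -0.704]
contact_force: [-0.5, -0.7, 5.7]
finger_gap: 29.5
```

```bash
python3 look.py e
```

```text
0.17251382869392914 [ 553.508  -170.6968   60.2664] 13.5 29.531341483858785 [-0.519  -0.6569  5.7336] [-0.2641  0.2751  0.0105]
```

View pics/es.png

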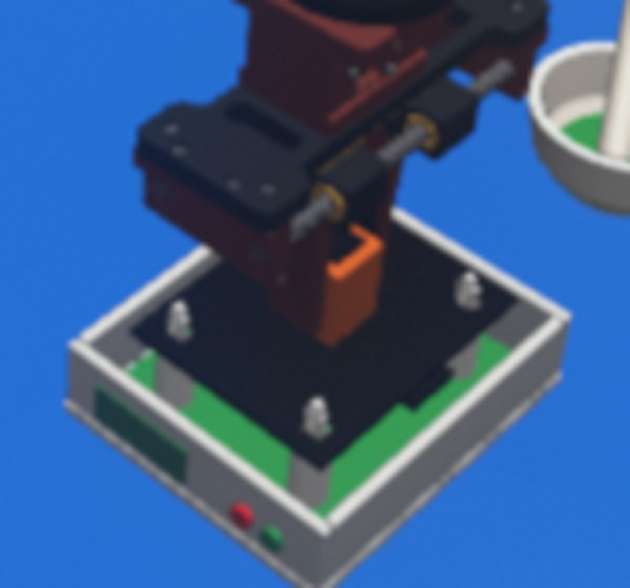

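View pics/ew.png

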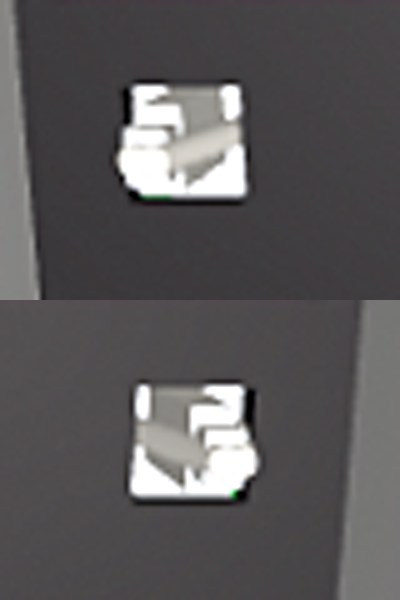

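Call:
{"fn": "play_rows", "kwargs": {"commands": [{"delta_pos": [0,0.03,0],"turn": 0},{"delta_pos": [0,0.03,0],"turn": 0},{"delta_pos": [0,0,0],"turn": 0},{"delta_pos": [0,0,0],"turn": 0}]}}

```text
t: 14.0
tool_pos: [553.4, -170.6, 58.0]
ee_rot: [0.705, 0.061, -0.061, -0.704]
contact_force: [-0.6, -1.5, 3.0]
finger_gap: 29.9
```

Call:
{"fn": "play_rows", "kwargs": {"commands": [{"delta_pos": [0,0.03,0],"turn": 0},{"delta_pos": [0,0.03,0],"turn": 0},{"delta_pos": [0,0,0],"turn": 0},{"delta_pos": [0,0,0],"turn": 0}]}}

```text
t: 14.4
tool_pos: [552.5, -170.1, 55.4]
ee_rot: [-0.704, -0.06, 0.061, 0.705]
contact_force: [0.1, 0.1, -4.2]
finger_gap: 29.6
```

Call:
{"fn": "play_rows", "kwargs": {"commands": [{"delta_pos": [0,0.03,0],"turn": 0},{"delta_pos": [0,0,0],"turn": 0},{"delta_pos": [0,0,0],"turn": 0}]}}

```text
t: 14.7
tool_pos: [553.1, -170.3, 55.2]
ee_rot: [-0.704, -0.061, 0.061, 0.705]
contact_force: [0.3, 0.8, -2.0]
finger_gap: 29.8
```

Call:
{"fn": "play_rows", "kwargs": {"commands": [{"delta_pos": [0,0.017,0],"turn": 0},{"delta_pos": [0,0,0],"turn": 0},{"delta_pos": [0,0,0],"turn": 0}]}}

```text
t: 15.0
tool_pos: [553.2, -170.4, 54.8]
ee_rot: [0.705, 0.061, -0.061, -0.704]
contact_force: [0.4, -0.4, -1.0]
finger_gap: 29.9
```

```bash
python3 look.py f
```

```text
0.17243724258736887 [ 553.2161 -170.4007   54.8306] 15.0 29.869554898880935 [ 0.3601 -0.3742 -0.9901] [-0.0646  0.0614 -0.026 ]
```

View pics/fs.png

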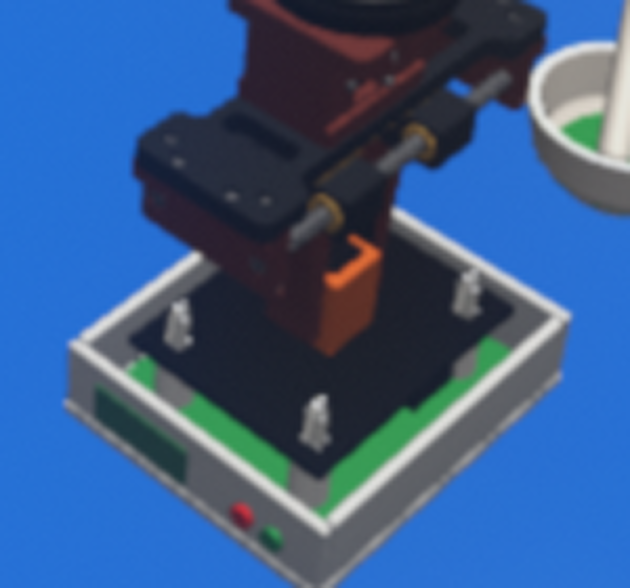

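View pics/fw.png

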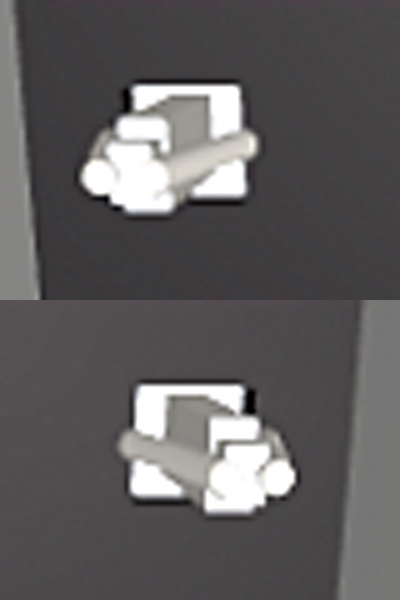

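Call:
{"fn": "play_rows", "kwargs": {"commands": [{"delta_pos": [0,0.017,0],"turn": 0},{"delta_pos": [0,0,0],"turn": 0},{"delta_pos": [0,0,0],"turn": 0}]}}

```text
t: 15.4
tool_pos: [553.2, -170.4, 54.8]
ee_rot: [0.705, 0.061, -0.061, -0.704]
contact_force: [-1.7, 1.3, 5.5]
finger_gap: 29.9
```

Call:
{"fn": "play_rows", "kwargs": {"commands": [{"delta_pos": [0,0.012,0],"turn": 0},{"delta_pos": [0,0,0],"turn": 0},{"delta_pos": [0,0,0],"turn": 0}]}}

```text
t: 15.7
tool_pos: [553.2, -170.4, 54.8]
ee_rot: [0.705, 0.061, -0.061, -0.704]
contact_force: [-2.1, 0.9, 8.7]
finger_gap: 29.5
```

Call:
{"fn": "play_rows", "kwargs": {"commands": [{"delta_pos": [0,0.014,0],"turn": 0},{"delta_pos": [0,0,0],"turn": 0},{"delta_pos": [0,0,0],"turn": 0}]}}

```text
t: 16.0
tool_pos: [553.2, -170.4, 54.8]
ee_rot: [0.705, 0.061, -0.061, -0.704]
contact_force: [-4.3, 1.0, 13.9]
finger_gap: 29.7
```

```bash
python3 look.py g
```

```text
0.17247969808808922 [ 553.2249 -170.4374   54.7568] 16.0 29.70504688856448 [-4.2743  0.9738 13.9451] [0.1643 0.9024 0.0094]
```

View pics/gs.png

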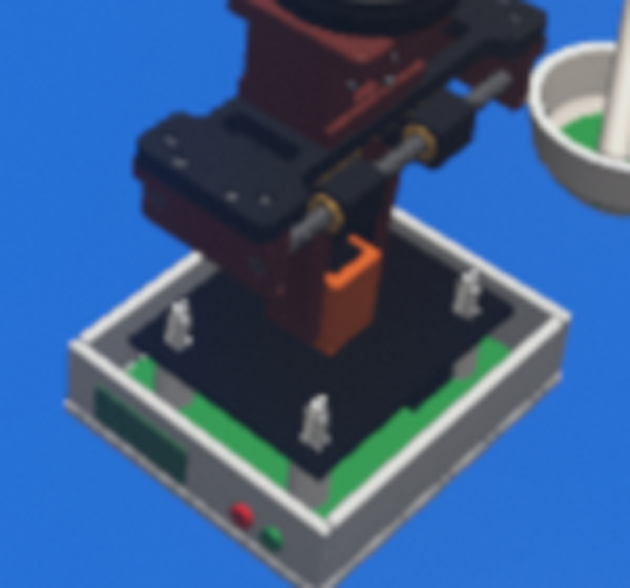

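Call:
{"fn": "play_rows", "kwargs": {"commands": [{"delta_pos": [0,-0.022,0],"turn": 0},{"delta_pos": [0,-0.018,0],"turn": 0},{"delta_pos": [0,0,0],"turn": 0},{"delta_pos": [0,0,0],"turn": 0}]}}

```text
t: 16.5
tool_pos: [553.3, -170.4, 54.8]
ee_rot: [0.705, 0.061, -0.061, -0.704]
contact_force: [-1.7, 0.6, 4.0]
finger_gap: 29.8
```

Call:
{"fn": "play_rows", "kwargs": {"commands": [{"delta_pos": [0,0,0],"turn": 0},{"delta_pos": [0,0,0],"turn": 0},{"delta_pos": [0,0,0],"turn": 0},{"delta_pos": [0,0,0],"turn": 0},{"delta_pos": [0,0,0],"turn": 0}], "gripper": 0.3}}

```text
t: 17.0
tool_pos: [553.1, -170.4, 54.6]
ee_rot: [-0.704, -0.061, 0.061, 0.704]
contact_force: [-0.2, -0.0, -0.8]
finger_gap: 61.1
```

Call:
{"fn": "play_rows", "kwargs": {"commands": [{"delta_pos": [0,-0.1,0],"turn": 0},{"delta_pos": [0,-0.5,0],"turn": 0},{"delta_pos": [0,-1,0],"turn": 0},{"delta_pos": [0,-1,0],"turn": 0},{"delta_pos": [0,-1,0],"turn": 0},{"delta_pos": [0,-1,0],"turn": 0},{"delta_pos": [0,-0.5,0],"turn": 0},{"delta_pos": [0,0,-0.5],"turn": 0},{"delta_pos": [0,0,-1],"turn": 0},{"delta_pos": [0,0,-1],"turn": 0},{"delta_pos": [0,0,-1],"turn": 0},{"delta_pos": [0,0,-0.5],"turn": 0},{"delta_pos": [0,0,0],"turn": 0},{"delta_pos": [0,0,0],"turn": 0}]}}

```text
t: 18.4
tool_pos: [573.1, -288.2, 207.0]
ee_rot: [-0.704, -0.06, 0.061, 0.705]
contact_force: [0.4, 1.4, 0.0]
finger_gap: 61.4
```

```bash
python3 look.py i;python3 - <<'E'
from h import *
st,s,sd=pickle.load(open("i.pkl","rb"))
cv2.imwrite("pics/iz.png",cv2.resize(s["color"][0:215,190:430,::-1],None,fx=2.7,fy=2.7,interpolation=cv2.INTER_CUBIC))
E
```

```text
0.17172916296464785 [ 573.0867 -288.219   206.9836] 18.4 61.39758933935339 [0.3732 1.3793 0.0412] [-0.0628  0.1092  0.0155]
```

View pics/iz.png

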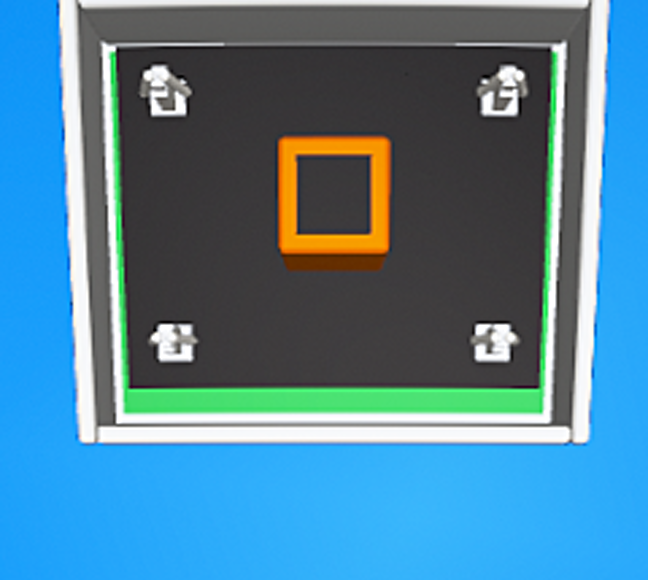

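View pics/is.png

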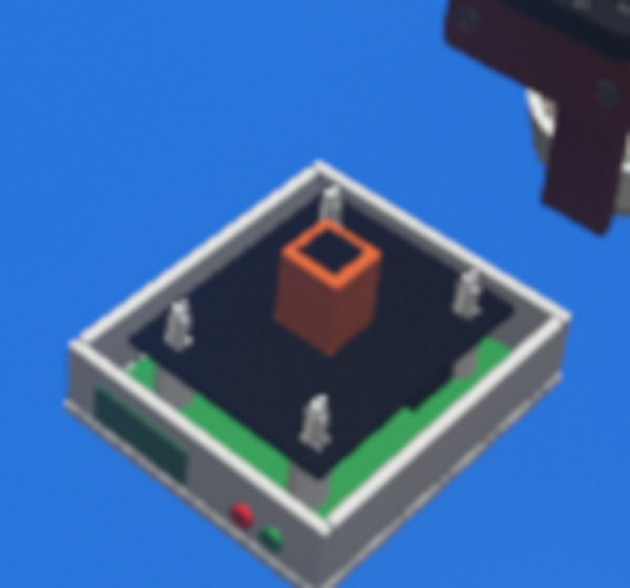

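```bash
python3 - <<'E'
from h import *
np.set_printoptions(precision=3,suppress=True)
st,s,sd=pickle.load(open("i.pkl","rb"))
im=s["color"][:,:,::-1]
t=[cv2.resize(im[y:y+28,x:x+34],None,fx=11,fy=11,interpolation=cv2.INTER_CUBIC) for x,y in[(235,18),(360,18),(238,112),(356,112)]]
cv2.imwrite("pics/iq.png",np.vstack([np.hstack(t[:2]),np.hstack(t[2:])]))
b=[cv2.resize(im[y:y+20,x:x+20],None,fx=15,fy=15,interpolation=cv2.INTER_CUBIC) for x,y in[(222,8),(388,8),(228,134),(382,134)]]
cv2.imwrite("pics/ib.png",np.vstack([np.hstack(b[:2]),np.hstack(b[2:])]))
E
```

```text
(no output)
```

View pics/iq.png

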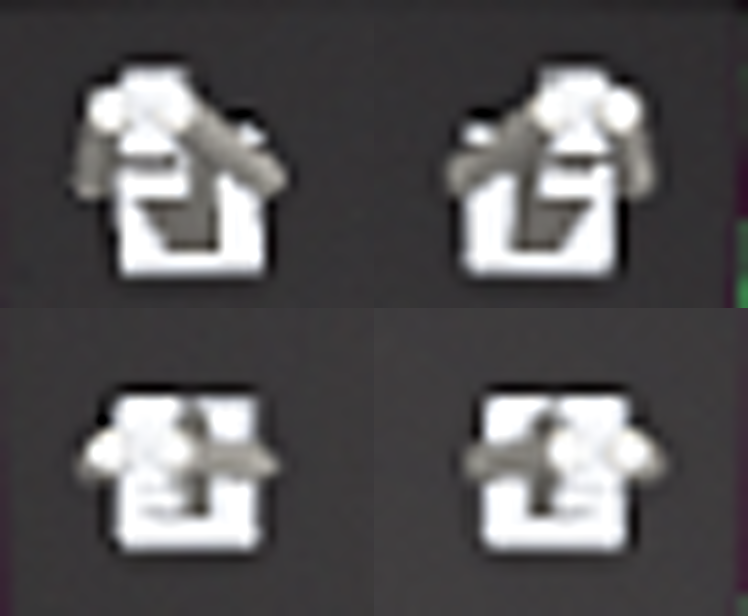

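View pics/ib.png

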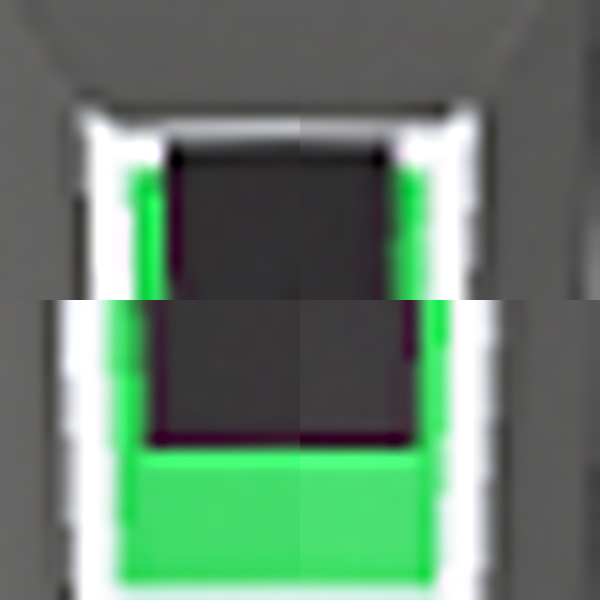

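All four standoffs show both barbs spread over the plate beyond the hole edges, symmetrically, and the white shoulders fill the holes. The gripper is clear, so I'm handing in.

```bash
python3 -c "
from cell import *
print(hand_in())"
```

```text
the job is handed in; nothing more can be done
None
```

The smaller black cover plate is on the colorimeter with all four standoffs clicked through. I let go and handed the job in at about 18.5 s of the 54 s allowed.

- **Lining up:** I gripped the plate by the orange turret and carried it over. I then watched the standoff tips through the two holes the wrist camera could see, and corrected until both agreed within about 0.2 mm. The top and wrist cameras disagreed by about 1.8 mm on where the standoffs were, so I relied on that direct view.
- **Pressing:** I lowered it level in steps of 2 mm or less. The highest squeeze reading was about 7 N. It dropped below zero as the prongs snapped, and then the plate stopped dead. I pressed to 13.9 N against the shoulders, well under the 30 N limit, backed off and opened the gripper. Forces were only read at the end of each move, so brief peaks in between were not measured.
- **Last checks:** The wrist close-up shows both barbs of all four standoffs spread over the plate. The plate looked level and unmoved in the side view, but I judged that by eye and did not measure the tilt.
- **Other objects:** The arm's path kept clear of the jar, mortar and petri dish, though I took no final picture of all three.

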